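# Make up the bearing-change kit in the foam tray

### The job

Make up the tray for the next bearing change: set the red screwdriver, the blue long-nose pliers, the smaller of the two bright bearing cups and the black bearing cup each into the cut-out made for it in the foam tray, lying fully down in it (cups rim up) and let go. Set them down gently, without dropping any, and leave the yellow screwdriver and the large bright cup where they lie: they belong to another job.

Things in the scene. Friction and masses are not known exactly. Their poses are not given: they have to be found in the camera images.
- driver_red: screwdriver, red and black handle, 218 mm long. Origin at the underside, midway along; z up, y along it to the handle end. Round handle y = -1 to 104 mm, 33 mm wide, 30 mm high, axis 15 mm up (a grip above the axis slips); 6 mm shank on the -y side. Grip across the handle at y = 45 mm.
- pliers_blue: long-nose pliers with blue handles, lying flat, 159 mm long, 64 mm wide over the handle ends, 13 mm thick. Origin at the underside, in the middle; z up, y along it to the handle ends, jaws on the -y side, pivot at y = -26 mm. Grip across the jaws beside the pivot at y = -36 mm, 24 mm wide there.
- cup_bright: the smaller of the two bright metal bearing cups (short turned rings): 63 mm over the rim, 30 mm high; its lower 16 mm is a spigot of 56 mm diameter, the rim above it 14 mm high. Grip it across the outside of the rim. Stands rim up; origin at the centre of its underside, z up.
- cup_black: black bearing cup: 54 mm over the rim, 20 mm high; its lower 11 mm is a spigot of 48 mm diameter, the rim above it 9 mm high. Grip it across the outside of the rim. Stands rim up; origin at the centre of its underside, z up. (The black ring with a brown core, 62 mm across, 19 mm high, is a roll of tape, not a cup.)
- driver_yellow: screwdriver with a yellow and black handle, 192 x 31 x 28 mm, not part of the kit. Origin at the underside, midway along; y towards the handle end.
- cup_large: the larger of the two bright bearing cups, 74 mm over the rim, 28 mm high; not part of the kit, too big for either round cut-out. Origin at the centre of its underside.
- inlay_driver: foam block in the tray, 80 x 240 mm, z up, origin at the centre of its underside (3 mm above the bench; block top 21 mm). Screwdriver cut-out, bottom 8 mm above the underside, 10 mm deep: handle part 43 mm wide, y = -8 to 112 mm; shank slot 16 mm wide, y = -115 to -8; finger notches 72 mm across, y = 30 to 66. Home: the screwdriver's origin and y axis match the block's (it does not fit reversed).
- inlay_pliers: foam block in the tray, 80 x 240 mm, z up, origin at the centre of its underside (3 mm above the bench; block top 21 mm). Pliers cut-out, bottom 10 mm above the underside, 8 mm deep: jaw part 28 mm wide from y = -87 mm; handle part widening from 38 to 71 mm at y = 87; finger notches 74 mm across, y = -56 to -16. Home: the pliers' origin and y axis match the block's (not reversed).
- inlay_cup_bright: foam block in the tray, 80 x 80 mm, z up, origin at the centre of its underside (3 mm above the bench; block top 21 mm). The larger round cut-out, 64 mm, about its origin, bottom 8 mm above the underside, 10 mm deep: takes the smaller bright cup's spigot, its rim stays above the foam. The four black blocks (yellow under the cut-outs) fill a fixed dark steel tray, 168 x 330 mm, rim 24 mm high.
- inlay_cup_black: foam block in the tray, 80 x 80 mm, z up, origin at the centre of its underside (3 mm above the bench; block top 21 mm). The smaller round cut-out, 56 mm, about its origin, bottom 8 mm above the underside, 10 mm deep: takes the black cup's 48 mm spigot; its rim stays above the foam.
Mind the look-alikes: they are no part of the job. Leave any purple look-alike of the cup_bright alone.

How it is judged:
At the end, for the whole second after the job is handed in: Each of the four lies in its own cut-out: origin within 12 mm (tools) or 8 mm (cups) of the block's, underside within 4 mm of the cut-out's bottom, tools along it and cups upright within 0.12 rad, at rest and released; the yellow screwdriver and large cup within 20 mm of their start (horizontal distance between driver_red and inlay_driver below 0.012 m and z of driver_red in the frame of inlay_driver between 0.004 and 0.012 m and angle between the y axis of driver_red and the y axis of inlay_driver, either way round below 0.12 rad and linear speed of each of driver_red, pliers_blue, cup_bright, cup_black below 0.02 m/s and contact force between the fingers and driver_red below 0.1 N and horizontal distance between pliers_blue and inlay_pliers below 0.012 m and z of pliers_blue in the frame of inlay_pliers between 0.006 and 0.014 m and angle between the y axis of pliers_blue and the y axis of inlay_pliers, either way round below 0.12 rad and contact force between the fingers and pliers_blue below 0.1 N and horizontal distance between cup_bright and inlay_cup_bright below 0.008 m and z of cup_bright in the frame of inlay_cup_bright between 0.004 and 0.012 m and angle between each of cup_bright, cup_black's own z axis and vertical below 0.12 rad and contact force between the fingers and cup_bright below 0.1 N and horizontal distance between cup_black and inlay_cup_black below 0.008 m and z of cup_black in the frame of inlay_cup_black between 0.004 and 0.012 m and contact force between the fingers and cup_black below 0.1 N); the robot touches nothing.
It fails at once if a thing of the kit is dropped or knocked away (faster than 0.7 m/s while out of the fingers: a fall of about 25 mm) ((linear speed of driver_red above 0.7 m/s and contact force between the fingers and driver_red below 0.05 N) or (linear speed of pliers_blue above 0.7 m/s and contact force between the fingers and pliers_blue below 0.05 N) or (linear speed of cup_bright above 0.7 m/s and contact force between the fingers and cup_bright below 0.05 N) or (linear speed of cup_black above 0.7 m/s and contact force between the fingers and cup_black below 0.05 N)).
It fails at once if driver_yellow is moved more than 20 mm from where it lay (distance of driver_yellow from where it was at the start of the episode above 0.02 m).
It fails at once if cup_large is moved more than 20 mm from where it lay (distance of cup_large from where it was at the start of the episode above 0.02 m).
It also fails if it takes over 115 s, if anything falls off the work surface, if the arm or the gripper's body presses on something with over 40 N, if the wrist force passes 120 N, or if a joint passes its speed limit or range.

### The arm

A 7-joint arm with a two-finger parallel gripper is mounted at the origin on a cart in front of the work surface, level with it; the furniture and walls round the work are solid. World frame = base frame: x ahead of the robot, y to its left, z up, the work surface at z = 0. Lengths are in m, angles in rad, forces in N, time in s.
With the tool pointing down it reaches from about 0.375 to 0.925 m from the base axis. Payload 3.1 kg.
Tool frame: the origin (TCP) lies between the finger pads; the fingertips stand 19 mm ahead of it and the grasp point (between the pads) is the TCP; z points along the fingers, y is the line along which they close (so a half turn about z gives the same grasp; the last joint's range is limited). The gripper opens to 85 mm and grips with 20 to 120 N. Pads are 22 mm wide; open, the fingers measure 114 mm over their backs; the gripper's body (76 mm by 85 mm) begins 54 mm behind the grasp point. The pads swing forward as they close: fully open they stand 13 mm farther back than shut.
Start: joints at [-1.439, 0.383, 0.044, 1.598, -0.018, 1.161, -0.05], TCP at [0.148, 0.633, 0.212] pointing down, gripper open.
Joint ranges: [-2.61, 2.61], [-0.41, 2.15], [-1.48, 1.57], [0, 2.5], [-1.57, 4.71], [0.05, 1.97], [-2.85, 2.85]. Speed limits (rad/s): [2.79, 2.79, 3.14, 3.14, 3.14, 3.14, 3.14].

### API

Orientations are given as a unit quaternion [x, y, z, w].
In Python, from bench import move_ptp, movel, move_j, move_gripper, pause, inverse_kinematics, read_camera, camera_params, MotionError, sign_off, look_for, tip_of, read_time_s, read_qpos, read_joint_vel, read_effort, read_eef_pos, read_tcp_rot, read_ft_force, read_ft_torque, read_finger_gap, read_grasp_force gives the robot as it stands. Calls block until the motion is done:
- move_ptp(position, orientation): joint-space move of the TCP to a pose.
- movel(position, orientation=None, speed=0.15): straight line of the TCP; orientation=None keeps the orientation; speed is the mean speed in m/s.
- move_j(angles): joint-space move.
- move_gripper(opening, effort=None): finger opening in m; effort is the grip in N (None keeps the last); returns when the fingers have stopped.
- pause(seconds).
- inverse_kinematics(position, orientation): joint angles nearest the present ones, or None.
- read_camera(name): name is "scene" or "top" or "wrist"; returns the picture (480x640x3 uint8, red, green, blue); there is no depth.
- camera_params(name): a dict with "K" (3x3 intrinsics, pixels), "dist_coeffs" ([k1, k2, p1, p2, k3] as OpenCV has them; the pictures are not rectified), "camera_from_world" (4x4, takes a point from world to camera coordinates). Camera axes: x right, y down, z forward; pixel columns grow to the right and rows downward; lengths in m; the calibration is good to about 2 mm. A picture is of the moment at which its call begins: read the wrist's pose just before it. camera_params takes no time and is no camera call; for the wrist camera it gives the pose at the moment of the call.
A pose or a line that the arm cannot do raises MotionError and nothing moves.
- sign_off(): hands the job in; it is judged then, once.
Trained networks look in the newest picture that a camera, given by its name, has taken for a name from the list of things; names that differ only in an ending like _2 or _b are one class to them, and where a whole thing is asked for, a point or a joint stands for the part that bears it (a point fixed in the world has none). Each returns a list of dicts, best first, with "confidence" (0 to 1); they miss things now and then, are a little off and sometimes report something else, mostly with a low value. They report only what shows in the picture. A call takes as long as a camera call. They do not tell look-alikes from the thing itself.
- look_for(camera, name): "at" ([column, row] in pixels, amid what is visible of it).
- tip_of(camera, name): "at" ([column, row] in pixels: a listed point, or the origin of a listed thing).
Readings, each from a call of its own:
- read_time_s(): time.
- read_qpos(): joint angles.
- read_joint_vel(): joint speeds.
- read_effort(): joint torques, N m.
- read_eef_pos(): TCP position.
- read_tcp_rot(): TCP orientation.
- read_ft_force(): force on the tool from outside, world axes, zero at the start.
- read_ft_torque(): the same for the moment, N m.
- read_finger_gap(): finger opening in m.
- read_grasp_force(): force on a finger pad.
Only numpy, scipy, OpenCV 4.12 (cv2) and the standard library are available. Lean on these libraries where they do the work, as an engineer would, in place of code of your own. Each camera call takes 0.05 s, during which the arm holds its last target. There are 200 camera calls.

## Working session

There is one attempt and no reset: what is moved stays moved. The work goes in short steps, each a Python script; the robot and the scene stay as the last script left them, time stands still between calls to the robot, and variables do not carry over. Pictures are saved under pics/ and viewed, at most 14 in all, crops included, and the job is handed in when it is done.

```bash
mkdir -p pics; python3 - <<'E'
from bench import *
import cv2
for c in ["scene","top","wrist"]:
    im=read_camera(c); cv2.imwrite(f"pics/{c}0.png",im[:,:,::-1])
    p=camera_params(c); print(c,p["K"],p["dist_coeffs"],p["camera_from_world"])
print(read_time_s(),read_tcp_rot(),read_eef_pos())
for n in ["driver_red","pliers_blue","cup_bright","cup_black","inlay_driver","inlay_pliers","inlay_cup_bright","inlay_cup_black"]:
    print(n,[(round(d["confidence"],2),[round(float(x)) for x in d["at"]]) for d in tip_of("top",n)[:4]])
E
```

```text
scene [[436.08711288   0.         317.33192993]
 [  0.         436.08711288 237.13216545]
 [  0.           0.           1.        ]] [-0.00136325  0.          0.          0.          0.        ] [[ 0.62609763 -0.77970252 -0.0081075  -0.36173029]
 [-0.57733499 -0.45655853 -0.67693325  0.29756213]
 [ 0.52410501  0.42850705 -0.73599976  0.73588189]
 [ 0.          0.          0.          1.        ]]
top [[454.21010975   0.         327.51589577]
 [  0.         454.21010975 243.77356241]
 [  0.           0.           1.        ]] [-0.02552663  0.          0.          0.          0.        ] [[-0.00964742 -0.99989208 -0.0110791  -0.03878047]
 [-0.99178765  0.01098111 -0.12742321  0.54861472]
 [ 0.12753112  0.0097588  -0.99178656  0.90915107]
 [ 0.          0.          0.          1.        ]]
wrist [[355.58983295   0.         319.02987749]
 [  0.         355.58983295 236.4828074 ]
 [  0.           0.           1.        ]] [-0.04408403  0.          0.          0.          0.        ] [[ 0.22785462  0.97369245 -0.0022999  -0.64857282]
 [ 0.93781334 -0.21882198  0.26948671 -0.03448614]
 [ 0.2618939  -0.06356067 -0.96300136  0.3773585 ]
 [ 0.          0.          0.          1.        ]]
0.15 [ 1.14614033e-01  9.93409531e-01 -1.05951525e-03 -6.07404172e-05] [0.14788198 0.63213841 0.21126514]
driver_red [(0.86, [406, 281])]
pliers_blue [(0.61, [318, 282])]
cup_bright [(0.8, [355, 304]), (0.66, [217, 204])]
cup_black [(0.81, [356, 246])]
inlay_driver [(0.67, [156, 258]), (0.34, [404, 279])]
inlay_pliers [(0.64, [454, 250]), (0.63, [157, 295])]
inlay_cup_bright [(0.81, [230, 301])]
inlay_cup_black [(0.65, [231, 261]), (0.46, [357, 306]), (0.44, [315, 280])]
```

View pics/top0.png

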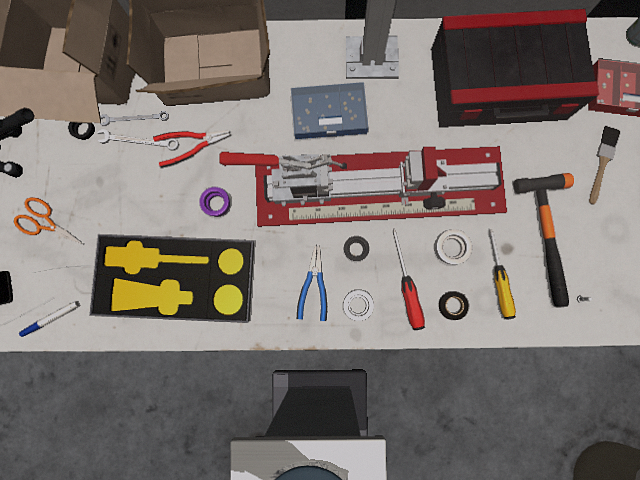

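View pics/scene0.png

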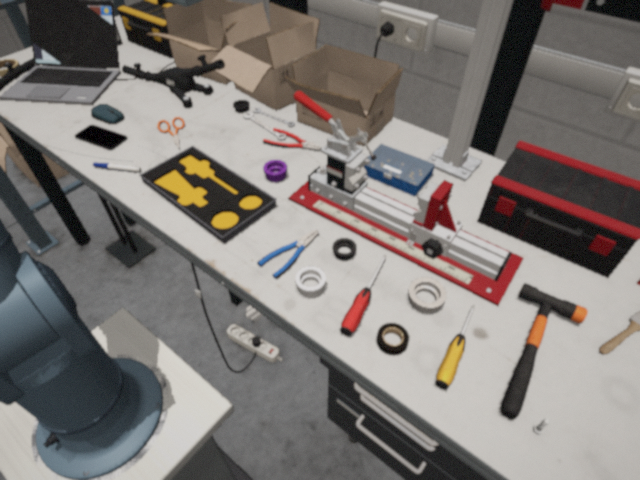

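The top view shows the tray at cols 92–255, rows 236–322, with the driver cut-out's handle to the left and the round cut-outs at (231,262) and (229,299). The pliers are at about (313,285), the black cup at (356,248), the small bright cup at (358,305) and the red driver at (408,285). The large cup is at (453,246), the tape at (454,305) and the yellow driver at (503,280). The scene view agrees.

```bash
cat > h.py <<'E'
from bench import *
import numpy as np, cv2
from scipy.spatial.transform import Rotation as R
def world(p,px,z):
    """pixels (N,2) -> world points on the plane at height z"""
    px=np.asarray(px,float).reshape(-1,1,2)
    n=cv2.undistortPoints(px,p["K"],np.array(p["dist_coeffs"])).reshape(-1,2)
    T=np.array(p["camera_from_world"]); Rm,t=T[:3,:3],T[:3,3]
    c=-Rm.T@t; d=np.c_[n,np.ones(len(n))]@Rm
    return c+d*((z-c[2])/d[:,2])[:,None]
def q(yaw):
    """tool down, closing line (tool y) at angle yaw from world x"""
    y=np.array([np.cos(yaw),np.sin(yaw),0]); z=np.array([0,0,-1.])
    return R.from_matrix(np.c_[np.cross(y,z),y,z]).as_quat()
E
python3 - <<'E'
from h import *
p=camera_params("top")
for n,px,z in [("trayTL",(97,236),.024),("TR",(255,241),.024),("BR",(250,321),.024),("BL",(92,314),.024),("holeblack",(231,262),.021),("holebright",(229,299),.021),("pliers",(313,285),.01),("black",(356,248),.02),("bright",(358,305),.03),("red",(408,285),.02),("large",(453,246),.028),("redtip",(394,230),.01),("redend",(415,328),.015)]:
    print(n,world(p,px,z)[0].round(3))
w=camera_params("wrist");T=np.array(w["camera_from_world"]);c=-T[:3,:3].T@T[:3,3]
Rt=R.from_quat(read_tcp_rot()).as_matrix()
print("cam in tool",Rt.T@(c-read_eef_pos()),"\n",Rt.T@T[:3,:3].T)
for x,y in [(.45,.3),(.45,.0),(.45,-.1)]:
  for a in (np.pi/2,0,-np.pi/2): print(x,y,a,inverse_kinematics([x,y,.3],q(a)))
E
```

```text
trayTL [0.572 0.447 0.024]
TR [0.557 0.109 0.024]
BR [0.391 0.117 0.024]
BL [0.407 0.449 0.024]
holeblack [0.514 0.159 0.021]
holebright [0.436 0.162 0.021]
pliers [ 0.464 -0.013  0.01 ]
black [ 0.54  -0.104  0.02 ]
bright [ 0.421 -0.106  0.03 ]
red [ 0.462 -0.211  0.02 ]
large [ 0.541 -0.307  0.028]
redtip [ 0.58  -0.187  0.01 ]
redend [ 0.373 -0.224  0.015]
cam in tool [ 6.84044651e-02 -1.14541229e-04 -1.59928853e-01] 
 [[-2.17933181e-04 -9.63028074e-01 -2.69400966e-01]
 [ 9.99999944e-01 -1.41524047e-04 -3.03048427e-04]
 [ 2.53717428e-04 -2.69401017e-01  9.63028051e-01]]
0.45 0.3 1.5707963267948966 [-0.91408035  0.10494377  0.27027776  1.76463103 -0.02923428  1.27592009
  0.93407593]
0.45 0.3 0 [-1.12102882  0.10609445  0.49561156  1.77343879 -0.05266937  1.27513278
 -0.61241299]
0.45 0.3 -1.5707963267948966 [-1.22834296  0.10943248  0.61375909  1.7776321  -0.06580487  1.27498701
 -2.16899375]
0.45 0.0 1.5707963267948966 [-0.98279168 -0.17431697  0.8153304   1.97212795  0.13170637  1.29193543
  1.35926162]
0.45 0.0 0 [-1.03213722 -0.18737136  0.85567848  1.97323535  0.14669617  1.29488519
 -0.22544185]
0.45 0.0 -1.5707963267948966 [-0.92486727 -0.16093561  0.7666404   1.97072259  0.11598492  1.28907133
 -1.76789944]
0.45 -0.1 1.5707963267948966 [-1.08579463 -0.253374    1.08081291  1.95692764  0.23080208  1.31263842
  1.4922988 ]
0.45 -0.1 0 [-1.16143862 -0.30312583  1.12209168  1.95768676  0.2807399   1.32823659
 -0.12699883]
0.45 -0.1 -1.5707963267948966 [-0.96533728 -0.19664072  0.99880975  1.95525177  0.17144206  1.29762258
 -1.59289388]
```

```bash
python3 - <<'E'
from h import *
b=[-0.55,0.1,0,1.77,0,1.27,1.0]
move_j(b)
print(read_eef_pos(),R.from_quat(read_tcp_rot()).as_matrix()[:,1])
move_ptp([.43,.27,.22],q(np.pi/2)); print(read_qpos().round(2))
def snap(n):
    pause(.2)
    p=camera_params("wrist"); im=read_camera("wrist"); cv2.imwrite(f"pics/{n}.png",im[:,:,::-1]); np.save(n+".npy",np.array([p["camera_from_world"]]))
    for k in ["driver_red","pliers_blue","cup_bright","cup_black","inlay_driver","inlay_pliers","inlay_cup_bright","inlay_cup_black"]:
        z={"driver_red":0,"pliers_blue":0.013,"cup_bright":.03,"cup_black":.02}.get(k,.021)
        print(n,k,[(round(d["confidence"],2),np.round(d["at"]),world(p,d["at"],z)[0].round(4)) for d in tip_of("wrist",k)[:2]])
snap("w_tray")
move_j([0,-.1,0,1.95,0,1.29,1.5]);print(read_eef_pos())
move_ptp([.43,-.1,.22],q(np.pi/2)); print(read_qpos().round(2))
snap("w_items"); print(read_time_s())
E
```

```text
[0.47579765 0.24523562 0.29735216] [0.01827258 0.99983236 0.00116813]
[-0.6   0.11 -0.05  1.92  0.01  1.11  0.92]
w_tray driver_red []
w_tray pliers_blue [(0.76, array([ 69., 238.]), array([ 0.4694, -0.0053,  0.013 ]))]
w_tray cup_bright [(0.64, array([257., 368.]), array([0.6206, 0.1985, 0.03  ])), (0.39, array([223., 276.]), array([0.5066, 0.1683, 0.03  ]))]
w_tray cup_black [(0.88, array([ 12., 292.]), array([ 0.5312, -0.0826,  0.02  ]))]
w_tray inlay_driver [(0.57, array([361., 282.]), array([0.5178, 0.3164, 0.021 ]))]
w_tray inlay_pliers [(0.62, array([367., 212.]), array([0.4393, 0.32  , 0.021 ]))]
w_tray inlay_cup_bright [(0.86, array([221., 207.]), array([0.4334, 0.1696, 0.021 ]))]
w_tray inlay_cup_black [(0.88, array([222., 278.]), array([0.5127, 0.1637, 0.021 ]))]
[ 0.43846526 -0.03962676  0.30686404]
[ 0.05 -0.03  0.08  2.07  0.    1.1   1.7 ]
w_items driver_red [(0.86, array([221., 240.]), array([ 0.4755, -0.2084,  0.    ]))]
w_items pliers_blue [(0.64, array([394., 236.]), array([ 0.4676, -0.017 ,  0.013 ]))]
w_items cup_bright [(0.7, array([313., 194.]), array([ 0.4189, -0.1046,  0.03  ])), (0.48, array([546., 365.]), array([0.6205, 0.1698, 0.03  ]))]
w_items cup_black [(0.68, array([313., 293.]), array([ 0.5317, -0.1051,  0.02  ])), (0.18, array([223., 239.]), array([ 0.469 , -0.2005,  0.02  ]))]
w_items inlay_driver [(0.71, array([ 53., 250.]), array([ 0.4822, -0.3905,  0.021 ]))]
w_items inlay_pliers [(0.46, array([554., 208.]), array([0.4334, 0.1488, 0.021 ]))]
w_items inlay_cup_bright [(0.68, array([554., 209.]), array([0.4345, 0.1491, 0.021 ]))]
w_items inlay_cup_black [(0.66, array([539., 276.]), array([0.5104, 0.1455, 0.021 ]))]
5.9167
```

View pics/w_tray.png

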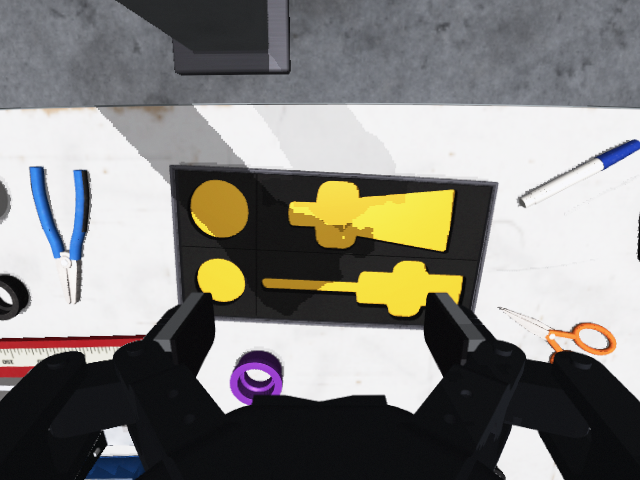

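View pics/w_items.png

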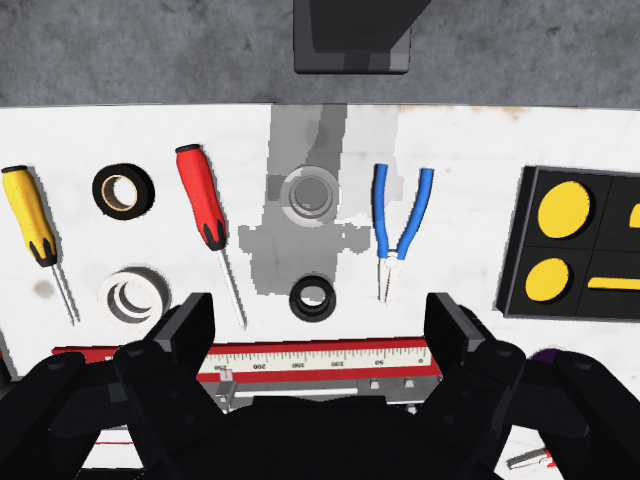

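The wrist views show the tray clearly. Its corners are at about (170,165), (497,182), (472,328) and (182,313). The driver handle runs from (188,149) to a tip at (244,329). The pliers' jaw tip is at (384,303) and the handle ends at (381,165) and (427,169). The bright cup is at about (310,196) and the black cup at (313,298).

`tip_of` seems to give the origin at underside height, which makes the two views agree. I'll fit the tray model next.

```bash
cat > fit.py <<'E'
from h import *
from scipy.optimize import minimize
def cam(n,T=None):
    p=dict(camera_params(n)); 
    if T is not None: p["camera_from_world"]=np.load(T+".npy")[0]
    return p
def proj(p,P):
    T=np.array(p["camera_from_world"]); r,_=cv2.Rodrigues(T[:3,:3])
    return cv2.projectPoints(np.asarray(P,float),r,T[:3,3],p["K"],np.array(p["dist_coeffs"]))[0].reshape(-1,2)
box=lambda w,a,b:[(-w/2,a),(w/2,a),(w/2,b),(-w/2,b)]
circ=lambda r:[(r*np.cos(t),r*np.sin(t)) for t in np.linspace(0,6.28,40)]
# tray frame: long axis y (handles), driver block at side s*+40
parts={"inlay_driver":(.008,[box(.043,-.008,.112),box(.016,-.115,-.008),box(.072,.03,.066)]),
"inlay_pliers":(.010,[box(.028,-.087,-.016),[(-.019,-.016),(.019,-.016),(.0355,.087),(-.0355,.087)],box(.074,-.056,-.016)]),
"inlay_cup_bright":(.008,[circ(.032)]),"inlay_cup_black":(.008,[circ(.028)])}
off={"inlay_driver":(.04,.04),"inlay_pliers":(-.04,.04),"inlay_cup_bright":(-.04,-.12),"inlay_cup_black":(.04,-.12)}
def block(v,n):
    c,s=np.cos(v[2]),np.sin(v[2]); o=off[n]  # yaw of tray y axis from world y
    return np.array([v[0]+c*o[0]-s*o[1], v[1]+s*o[0]+c*o[1]])
def render(p,v):
    S=4;m=np.zeros((480,640),np.uint8);Rm=np.array([[np.cos(v[2]),-np.sin(v[2])],[np.sin(v[2]),np.cos(v[2])]])
    for n,(zf,polys) in parts.items():
        b=block(v,n); ms=[]
        for z in (.003+zf,.021):
            a=np.zeros((480,640),np.uint8)
            for q_ in polys:
                P=np.c_[np.array(q_)@Rm.T+b,np.full(len(q_),z)]
                cv2.fillPoly(a,[np.round(proj(p,P)*16).astype(np.int32)],255,cv2.LINE_AA,4)
            ms.append(a)
        m|=cv2.min(*ms)
    return m
if __name__=="__main__":
    for f,n,T,roi in [("top0","top",None,(230,325,90,257)),("w_tray","wrist","w_tray",(165,330,175,425)),("w_items","wrist","w_items",(160,325,500,640))]:
        p=cam(n,T); h=cv2.cvtColor(cv2.imread(f"pics/{f}.png"),cv2.COLOR_BGR2HSV)
        y=cv2.inRange(h,(15,110,60),(38,255,255)); r0,r1,c0,c1=roi
        cost=lambda v: np.abs(render(p,np.array(v)).astype(float)-y)[r0:r1,c0:c1].mean()
        v0=np.array([.482,.279,0]); 
        S=np.array([v0]+[v0+d for d in ([.012,0,0],[0,.012,0],[0,0,.05])])
        r=minimize(cost,v0,method="Nelder-Mead",options=dict(initial_simplex=S,xatol=1e-5,fatol=1e-3,maxiter=300))
        print(f,r.x.round(4),round(r.fun,2),"yellow mean",y[r0:r1,c0:c1].mean().round(1),{k:block(r.x,k).round(4) for k in off})
    p=cam("wrist","w_items")
    e,t=world(p,[(188,149),(244,329)],.015); print("driver",e,t,np.linalg.norm(e-t),(e+t)/2)
    j=world(p,(384,303),.006)[0]; hh=world(p,[(381,165),(427,169)],.01).mean(0); print("pliers",j,hh,np.linalg.norm(j-hh),(j+hh)/2)
    print("net origins z0",world(p,[(221,240),(394,236),(313,194),(313,293)],0).round(4))
    g=cv2.cvtColor(cv2.imread("pics/w_items.png"),cv2.COLOR_BGR2GRAY)
    m=(g[270:330,285:340]<75).astype(np.uint8); c=max(cv2.findContours(m,0,1)[0],key=cv2.contourArea)
    print("black",cv2.minEnclosingCircle(c),)
    cv2.imwrite("pics/crop.png",cv2.resize(cv2.imread("pics/w_items.png")[135:335,170:450],None,fx=2.8,fy=2.8,interpolation=cv2.INTER_CUBIC))
E
python3 fit.py
```

```text
top0 [ 0.4818  0.2843 -0.0504] 5.54 yellow mean 82.4 {'inlay_driver': array([0.5237, 0.3222]), 'inlay_pliers': array([0.4438, 0.3263]), 'inlay_cup_bright': array([0.4358, 0.1665]), 'inlay_cup_black': array([0.5157, 0.1624])}
w_tray [ 0.4834  0.2829 -0.0514] 4.88 yellow mean 91.6 {'inlay_driver': array([0.5254, 0.3208]), 'inlay_pliers': array([0.4455, 0.3249]), 'inlay_cup_bright': array([0.4373, 0.1651]), 'inlay_cup_black': array([0.5172, 0.161 ])}
w_items [ 0.4839  0.281  -0.0563] 2.19 yellow mean 50.2 {'inlay_driver': array([0.5261, 0.3187]), 'inlay_pliers': array([0.4463, 0.3232]), 'inlay_cup_bright': array([0.4372, 0.1635]), 'inlay_cup_black': array([0.5171, 0.159 ])}
driver [ 0.37589622 -0.23125585  0.015     ] [ 0.57968594 -0.18561143  0.015     ] 0.2088388430228259 [ 0.47779108 -0.20843364  0.015     ]
pliers [ 0.55026825 -0.02269911  0.006     ] [ 0.39389849 -0.01085133  0.01      ] 0.15686896792179839 [ 0.47208337 -0.01677522  0.008     ]
net origins z0 [[ 0.4761 -0.2087  0.    ]
 [ 0.4709 -0.0147  0.    ]
 [ 0.424  -0.1052  0.    ]
 [ 0.5405 -0.1054  0.    ]]
black ((27.14285659790039, 28.428571701049805), 23.638532638549805)
```

View pics/crop.png

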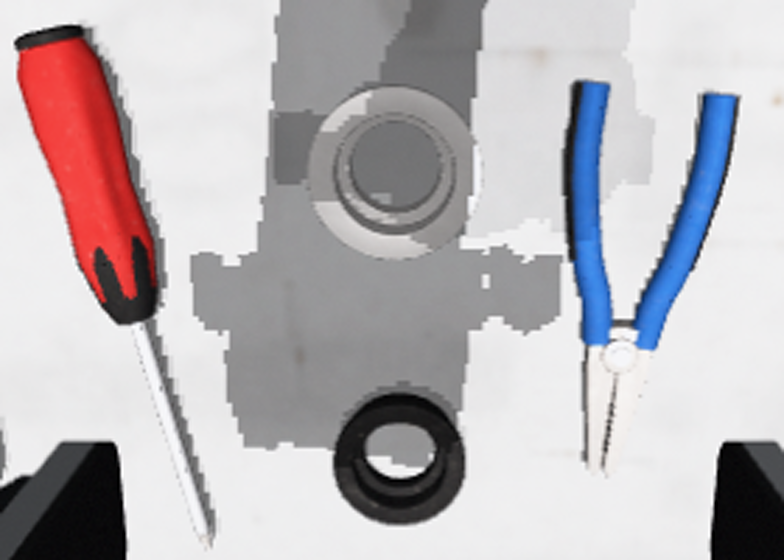

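```bash
python3 - <<'E'
from fit import *
p=cam("wrist","w_items")
print("bright",world(p,(310,196.4),.03),"black",world(p,(312.1,298.4),.02))
f,e,t=world(p,(216.4,249.3),.015)[0],world(p,(187.9,148.6),.018)[0],world(p,(244.3,329.6),.010)[0]
print("front",f,"end",e,"tip",t,np.linalg.norm((f-e)[:2]),np.linalg.norm((t-e)[:2]),np.degrees(np.arctan2(*(e-t)[1::-1])),np.degrees(np.arctan2(*(e-f)[1::-1])))
j,v=world(p,(385.4,303.6),.006)[0],world(p,(391.4,261.8),.013)[0]; h=world(p,[(380.7,164.3),(427.9,169.3)],.01)
m=h.mean(0);print("pl tip",j,"piv",v,"ends",h,np.linalg.norm(m-v),np.linalg.norm(m-j),np.degrees(np.arctan2(*(m-j)[1::-1])),np.degrees(np.arctan2(*(m-v)[1::-1])))
# probe of the fingertip height on bare bench between pliers and tray
move_gripper(.034); move_ptp([.46,.055,.08],q(np.pi*.05)); movel([.46,.055,.032],speed=.1)
for g in (.034,.024):
    move_gripper(g); z=.03; f0=read_ft_force()[2]
    while z>.008:
        movel([.46,.055,z],speed=.05); fz=read_ft_force()[2]-f0
        if abs(fz)>2.5: break
        z-=.001
    print(g,"touch at",z,fz,read_eef_pos()[2]); movel([.46,.055,.032],speed=.1)
print(read_time_s())
E
```

```text
bright [[ 0.42163395 -0.10769942  0.03      ]] black [[ 0.53776919 -0.10608701  0.02      ]]
front [ 0.48224972 -0.21015455  0.015     ] end [ 0.37539953 -0.23023834  0.018     ] tip [ 0.58343628 -0.18648699  0.01      ] 0.10872130303903427 0.2125875585035259 -168.12343721252134 -169.35476338882964
pl tip [ 0.55103876 -0.02102028  0.006     ] piv [ 0.49678743 -0.01867568  0.013     ] ends [[ 0.39131312 -0.0352238   0.01      ]
 [ 0.39607402  0.01414311  0.01      ]] 0.10345785471354813 0.15774453268727473 176.1894563607497 175.48803076754976
0.034 touch at 0.00799999999999998 0.3229949777908717 0.008945413447622667
0.024 touch at 0.00799999999999998 0.13332839328117413 0.008923746929562666
20.9
```

```bash
python3 - <<'E'
from h import *
t=read_time_s()
print(read_eef_pos(),read_finger_gap(),read_tcp_rot(),read_ft_force())
f0=read_ft_force()[2]
movel([.46,.055,.010],speed=.15)
z=.009
while z>-.008:
    movel([.46,.055,z],speed=.05); fz=read_ft_force()[2]-f0
    print(round(z,4),read_eef_pos()[2].round(5),fz.round(2),read_effort()[1:4:2].round(2))
    if abs(fz)>2.5: break
    z-=.001
cv2.imwrite("pics/probe.png",read_camera("wrist")[:,:,::-1])
movel([.46,.055,.032],speed=.15)
print(read_time_s()-t)
E
```

```text
[0.46073033 0.05511871 0.03258512] 0.023975816805471006 [6.49447701e-01 7.60405717e-01 6.99155704e-04 5.83597753e-04] [-0.66894351 -0.13256314 -0.33668059]
0.009 0.00937 0.04 [-32.53 -15.86]
0.008 0.00819 0.53 [-32.73 -15.9 ]
0.007 0.00695 0.08 [-32.79 -15.83]
0.006 0.00591 0.04 [-32.82 -15.77]
0.005 0.00493 -0.75 [-32.85 -15.72]
0.004 0.00392 0.01 [-32.9  -15.67]
0.003 0.00292 0.45 [-32.94 -15.62]
0.002 0.00192 0.08 [-32.98 -15.57]
0.001 0.00091 0.11 [-33.03 -15.52]
0.0 -9e-05 0.7 [-33.07 -15.47]
-0.001 -0.0011 0.14 [-33.11 -15.42]
-0.002 -0.00208 1.29 [-33.16 -15.37]
-0.003 -0.00307 1.56 [-33.2  -15.32]
-0.004 -0.00408 0.64 [-33.24 -15.27]
-0.005 -0.00506 -0.51 [-33.29 -15.22]
-0.006 -0.00605 -0.33 [-33.33 -15.17]
-0.007 -0.00709 -0.2 [-33.37 -15.12]
5.008300000000002
```

View pics/probe.png

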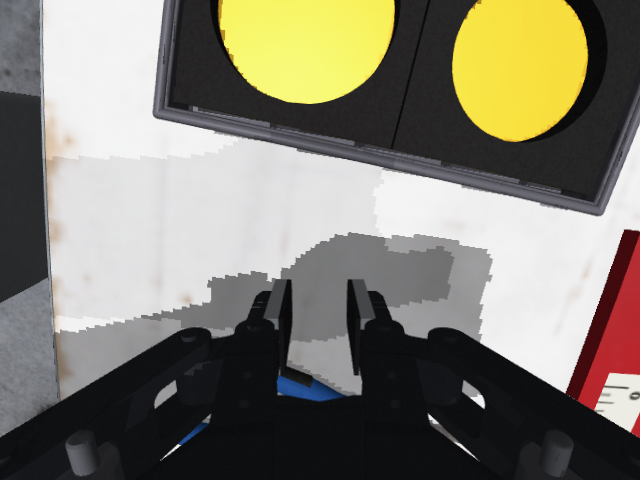

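The picture shows the pad tips at rows 280 (cols 290 and 347), about 150 mm deep. That puts the tips about 21 mm behind the stated TCP rather than 19 mm ahead, which fits the lack of contact. I'll probe lower with the same force guard.

```bash
python3 - <<'E'
from h import *
t=read_time_s()
f0=np.mean([read_ft_force()[2] for _ in range(5)])
movel([.46,.055,-.008],speed=.15)
z=-.009
while z>-.034:
    movel([.46,.055,z],speed=.05); fz=read_ft_force()[2]-f0
    if abs(fz)>1.5: print(round(z,4),read_eef_pos()[2].round(5),fz.round(2))
    if abs(fz)>4: break
    z-=.001
print(z,read_finger_gap());cv2.imwrite("pics/probe2.png",read_camera("wrist")[:,:,::-1])
movel([.46,.055,.01],speed=.15)
print(read_time_s()-t)
E
```

```text
-0.019 -0.01882 1.84
-0.02 -0.01887 11.28
-0.020000000000000007 0.024144673748763553
3.816700000000001
```

Contact comes at TCP z ≈ −0.019, so the tips stand 19 mm behind the commanded TCP at a 24 mm gap. I'll use that as the reference for grip heights and take the driver and pliers first.

```bash
cat > job.py <<'E'
from h import *
D=np.pi/180; TY=-2.95*D
def at(xy,z): return [float(xy[0]),float(xy[1]),z]
def over(xy,yaw,z=.07):
    """lift straight up, then travel above the work"""
    p=read_eef_pos()
    if p[2]<z-.01: movel(at(p,z),speed=.2)
    move_ptp(at(xy,z),q(yaw)); print("q",read_qpos().round(2),"t",round(read_time_s(),1))
def down(xy,z,limit=8):
    movel(at(xy,z+.012),speed=.2); pause(.1); f0=read_ft_force()[2]
    for zz in np.arange(z+.009,z-.0001,-.003):
        movel(at(xy,zz),speed=.05); f=read_ft_force()[2]-f0
        if f>limit: print("contact",zz-z,f); break
def status(): print("gap",read_finger_gap(),"F",read_grasp_force(),"eef",read_eef_pos().round(4))
E
python3 - <<'E'
from job import *
move_gripper(.05,80); g=(.436,-.218)
over(g,101.5*D); down(g,-.018); move_gripper(.02,80); status()
movel(at(g,.065),speed=.12); pause(.1); status()
cv2.imwrite("pics/driver_held.png",read_camera("wrist")[:,:,::-1])
b=np.array([.5254,.3208])+.045*np.array([.0515,.9987])
over(b,TY,.065)
cv2.imwrite("pics/driver_over.png",read_camera("top")[:,:,::-1]); status()
E
```

```text
q [ 0.46  0.27 -0.09  2.09  0.03  0.78  2.12] t 32.4
gap 0.029065800805820635 F 78.61384997901041 eef [ 0.4361 -0.2181 -0.0176]
gap 0.028806864395112965 F 78.87853471096605 eef [ 0.435  -0.2176  0.0639]
q [-0.59  0.53 -0.1   1.72  0.06  0.9  -0.77] t 37.8
gap 0.028644290736326496 F 83.58776406937977 eef [0.5285 0.3644 0.0649]
```

View pics/driver_held.png

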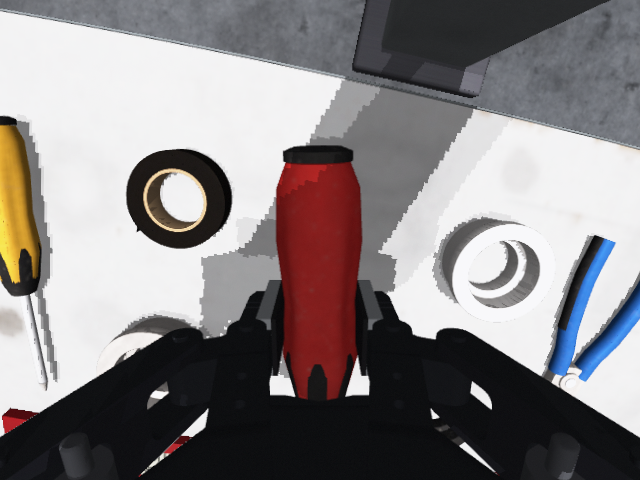

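View pics/driver_over.png

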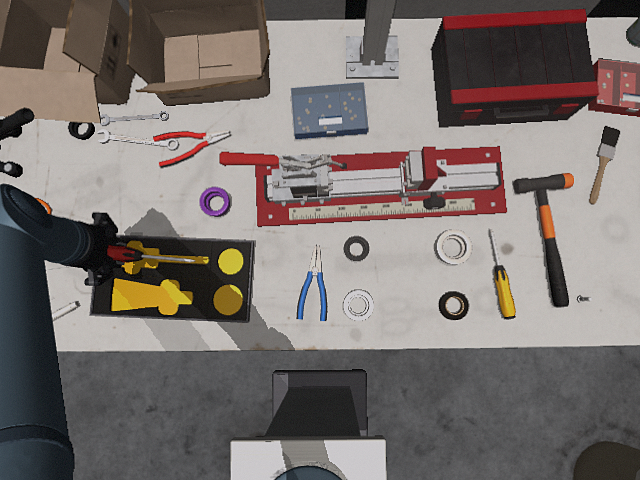

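The driver is held level and along the cut-out, with the shank tip at (207,261) in the top view. I'll check that and lower it.

```bash
python3 - <<'E'
from job import *
print("tip, expected .520 .212:",world(camera_params("top"),(208,261),.095)[0])
b=np.array([.5254,.3208])+.045*np.array([.0515,.9987])
down(b,-.007); status()
move_gripper(.038); pause(.2); status(); movel(at(b,.07),speed=.2)
move_gripper(.045); g=(.5072,-.0186)
over(g,85.9*D)
im=read_camera("top"); cv2.imwrite("pics/after_driver.png",cv2.resize(im[225:335,80:340,::-1],None,fx=3,fy=3,interpolation=cv2.INTER_CUBIC))
down(g,-.0175); move_gripper(.01,80); status()
movel(at(g,.065),speed=.12); pause(.1); status()
cv2.imwrite("pics/pliers_held.png",read_camera("wrist")[:,:,::-1])
E
```

```text
tip, expected .520 .212: [0.50925234 0.18769832 0.095     ]
gap 0.02886613564024286 F 82.64066674484638 eef [ 0.5285  0.3661 -0.0064]
gap 0.037831319864053296 F 0.0 eef [ 0.5275  0.3657 -0.0072]
q [ 0.22  0.32 -0.3   2.04  0.13  0.8   1.35] t 42.5
gap 0.02171167992985594 F 78.31579549005255 eef [ 0.5073 -0.0186 -0.0172]
gap 0.02159015975707676 F 78.51519164163619 eef [ 0.506  -0.0186  0.0638]
```

View pics/after_driver.png

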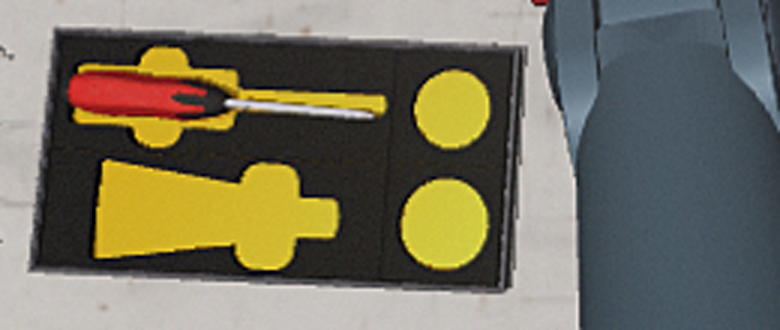

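View pics/pliers_held.png

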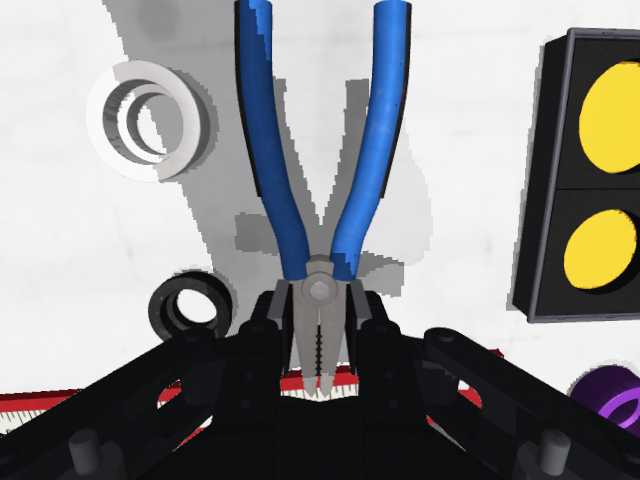

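The driver lies in its cut-out, though the shank looks slightly skewed: the handle is centred near crop row 94 and the tip is at (375,115). The pliers are held as planned, with the pivot at (319,290) where predicted. I'll place the pliers and then check both with the wrist camera.

```bash
python3 - <<'E'
from job import *
b=np.array([.4455,.3249])-.036*np.array([.0515,.9987])
over(b,TY,.065)
down(b,-.0045); status()
move_gripper(.032); pause(.2); status(); movel(at(b,.07),speed=.2)
move_gripper(.08)
move_ptp([.42,.26,.18],q(np.pi/2)); pause(.2)
p=camera_params("wrist"); np.save("w2.npy",np.array([p["camera_from_world"]]))
im=read_camera("wrist"); cv2.imwrite("pics/w2.png",im[:,:,::-1]); print(read_time_s())
for n in ("driver_red","pliers_blue","inlay_driver","inlay_pliers"):
  print(n,[(d["confidence"],world(p,d["at"],.011 if "inlay" not in n else .003)[0].round(4)) for d in tip_of("wrist",n)[:1]])
E
```

```text
q [-0.5   0.35 -0.18  1.99  0.09  0.8  -0.78] t 47.4
gap 0.021910061835505625 F 79.14504585787654 eef [ 0.444   0.2893 -0.0041]
gap 0.0316500828826189 F 0.0 eef [ 0.4437  0.2889 -0.0045]
52.1083
driver_red [(0.84, array([0.5215, 0.3215, 0.011 ]))]
pliers_blue [(0.83, array([0.4474, 0.3201, 0.011 ]))]
inlay_driver [(0.93, array([0.5271, 0.3204, 0.003 ]))]
inlay_pliers [(0.97, array([0.4476, 0.3213, 0.003 ]))]
```

View pics/w2.png

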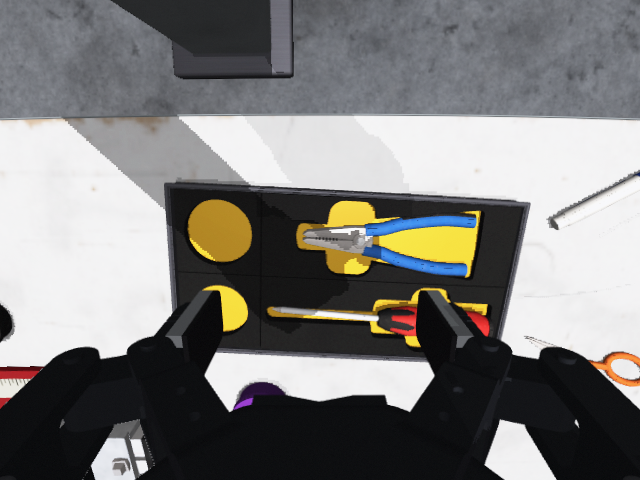

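```bash
python3 - <<'E'
from fit import *
p=cam("wrist","w2"); v=[.4834,.2829,-.0515]
c,s=np.cos(v[2]),np.sin(v[2])
def loc(P,n):
    d=P[:,:2]-block(v,n); return (d@np.array([[c,-s],[s,c]])*1000).round(1)
for z in (.026,.020): print("driver tip,front,end",z,loc(world(p,[(270,308),(379,319),(490,326)],z),"inlay_driver"))
print("pliers tip,ends,piv",loc(world(p,[(305,237.5),(475,220),(467,269),(367,238)],.021),"inlay_pliers"))
im=cv2.imread("pics/w2.png"); h=cv2.cvtColor(im,cv2.COLOR_BGR2HSV)
cv2.imwrite("pics/c2.png",cv2.resize(im[280:350,250:510],None,fx=3,fy=3,interpolation=cv2.INTER_CUBIC))
E
```

```text
driver tip,front,end 0.026 [[  -8.5 -109.3]
 [  -2.    -2.2]
 [   0.8  110. ]]
driver tip,front,end 0.02 [[  -5.4 -110.1]
 [   1.2   -0.9]
 [   4.1  113.4]]
pliers tip,ends,piv [[ -0.1 -78.3]
 [-25.   78.2]
 [ 23.4  78.6]
 [ -2.6 -20.5]]
```

View pics/c2.png

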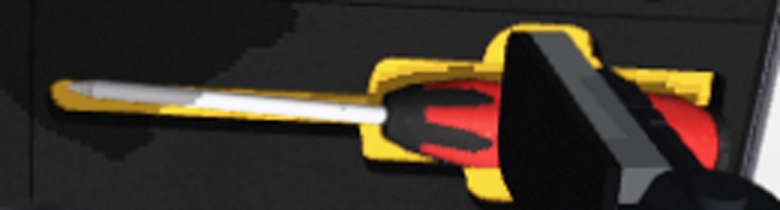

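The driver is within about 4 mm and 0.04 rad of home, and the pliers within about 1 mm, so both are inside tolerance. Next the cups, squeezed in two directions first to centre them.

```bash
cat > cup.py <<'E'
from job import *
def pick(g,zt,wide,effort):
    """centre the cup with a squeeze, turn a quarter, grip and lift"""
    move_gripper(wide,effort); over(g,-48*D,.05); down(g,zt)
    move_gripper(.03,20); status(); move_gripper(wide)
    movel(at(g,zt+.03),speed=.2); move_ptp(at(g,zt+.03),q(42*D)); movel(at(g,zt),speed=.1)
    move_gripper(.03,effort); status()
    movel(at(g,zt+.06),speed=.12); pause(.1); status()
E
python3 - <<'E'
from cup import *
pick((.422,-.107),-.0075,.08,60)
over((.4372,.165),42*D,.06)
cv2.imwrite("pics/cup1_over.png",read_camera("wrist")[:,:,::-1]); print(read_time_s())
E
```

```text
q [ 0.15  0.22 -0.    2.22 -0.    0.7  -0.68] t 54.0
gap 0.059977962452077434 F 21.44150183055899 eef [ 0.4221 -0.1071 -0.0072]
gap 0.05868882912693097 F 62.83663223788608 eef [ 0.4227 -0.1071 -0.0062]
gap 0.058660501345487094 F 64.45343303319532 eef [ 0.4209 -0.1068  0.0516]
q [-0.01  0.29 -0.47  2.13  0.19  0.76  0.12] t 60.3
60.3583
```

View pics/cup1_over.png

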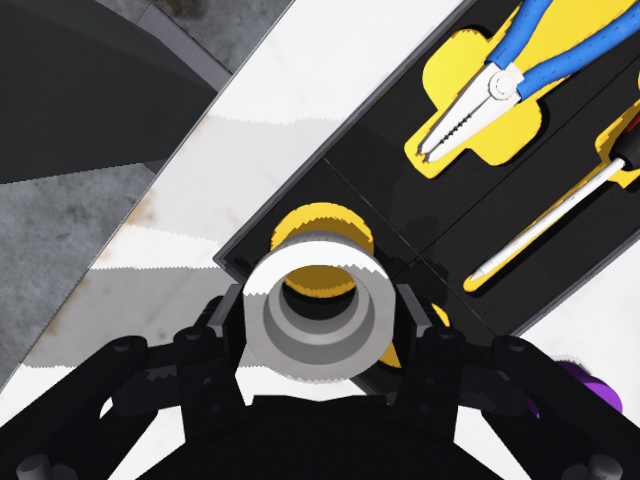

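The bright cup is held upright with its rim centre at about (319,312), and the hole is visible beneath it. I'll check the centring numerically and then lower it with a force guard.

```bash
cat >> cup.py <<'E'
def place(b,z,g,up=.06):
    movel(at(b,z+.013),speed=.15); pause(.15); f0=read_ft_force()[2]
    for zz in np.arange(z+.010,z-.0001,-.002):
        movel(at(b,zz),speed=.05); f=read_ft_force()[2]-f0
        if f>6: print("contact at +mm",1000*(zz-z),f,read_ft_torque().round(2)); return False
    print("down",f); status(); return True
def release(b,g):
    move_gripper(g); pause(.2); status(); movel(at(b,.07),speed=.2)
E
python3 - <<'E'
from cup import *
p=camera_params("wrist"); print(world(p,(319,312),.0975)[0].round(4),read_eef_pos().round(4))
b=(.4372,.165)
if place(b,.0035,.075): release(b,.075)
print(read_time_s())
E
```

```text
[0.4342 0.1658 0.0975] [0.4373 0.1625 0.0594]
contact at +mm -4.3368086899420177e-16 11.434337234358658 [-0.27  0.69 -0.05]
62.45
```

It met resistance exactly at the floor height, so the cup is seated. I'll release it and pick the black cup.

```bash
python3 - <<'E'
from cup import *
release((.4372,.165),.075)
pick((.539,-.1055),-.0108,.072,60)
b=(.517,.1608); over(b,42*D,.06); print(read_time_s())
if place(b,.0002,.064): release(b,.064)
print(read_time_s()); status()
E
```

```text
gap 0.07507914124549829 F 0.0 eef [0.4371 0.165  0.0034]
q [ 0.17  0.4  -0.07  1.96  0.04  0.78 -0.75] t 64.8
gap 0.052011457572428074 F 20.89370825633523 eef [ 0.5396 -0.1058 -0.0103]
gap 0.05020217068439626 F 61.58403902838472 eef [ 0.5402 -0.1053 -0.0095]
gap 0.04992796125118902 F 62.38180623011431 eef [ 0.5377 -0.1055  0.048 ]
q [ 0.07  0.43 -0.52  1.95  0.28  0.83  0.13] t 71.3
71.2917
contact at +mm 5.149960319306146e-16 8.973275150545094 [-0.26  0.59  0.02]
73.4
gap 0.05041979148911586 F 63.48328788386425 eef [0.5172 0.1609 0.0015]
```

```bash
python3 - <<'E'
from cup import *
release((.517,.1608),.064)
move_ptp([.36,.24,.17],q(np.pi/2)); pause(.2)
p=camera_params("wrist"); np.save("w3.npy",np.array([p["camera_from_world"]]))
cv2.imwrite("pics/w3.png",read_camera("wrist")[:,:,::-1]); print(read_time_s())
for n in ("driver_red","pliers_blue","cup_bright","cup_black"):
  print(n,[(d["confidence"],np.round(d["at"]),world(p,d["at"],.011)[0].round(4)) for d in tip_of("wrist",n)[:2]])
E
```

```text
gap 0.06405710423727969 F 0.0 eef [5.170e-01 1.607e-01 1.000e-04]
75.4667
driver_red [(0.8, array([401., 366.]), array([0.5213, 0.3239, 0.011 ]))]
pliers_blue [(0.87, array([409., 300.]), array([0.4464, 0.3273, 0.011 ]))]
cup_bright [(0.9, array([242., 292.]), array([0.4369, 0.1637, 0.011 ]))]
cup_black [(0.93, array([247., 359.]), array([0.5123, 0.1637, 0.011 ]))]
```

View pics/w3.png

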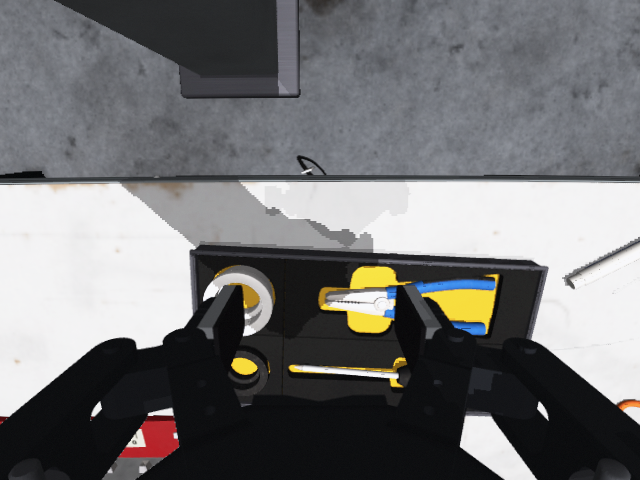

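All four lie in their cut-outs: cups at about (240,298) and (247,365), pliers pivot at (380,303), driver shank along its slot. That was the 14th picture, so I'll do a last numeric check with the top camera and hand in.

```bash
python3 - <<'E'
from h import *
move_ptp([.42,0.0,.25],q(np.pi/2)); pause(.3); read_camera("top"); p=camera_params("top")
for n in ("driver_red","pliers_blue","cup_bright","cup_black","driver_yellow","cup_large"):
  print(n,[(round(d["confidence"],2),np.round(d["at"]),world(p,d["at"],0 if n in("driver_yellow","cup_large") else .011)[0].round(4)) for d in tip_of("top",n)[:3]])
print(read_time_s()); print(sign_off())
E
```

```text
driver_red [(0.71, array([155., 260.]), array([0.5201, 0.3248, 0.011 ]))]
pliers_blue [(0.55, array([157., 295.]), array([0.445 , 0.3184, 0.011 ]))]
cup_bright [(0.61, array([219., 202.]), array([0.644 , 0.1897, 0.011 ]))]
cup_black [(0.58, array([233., 260.]), array([0.5195, 0.1571, 0.011 ]))]
driver_yellow [(0.6, array([493., 271.]), array([ 0.4892, -0.3973,  0.    ]))]
cup_large [(0.7, array([155., 259.]), array([0.5234, 0.3299, 0.    ])), (0.67, array([452., 248.]), array([ 0.5399, -0.3126,  0.    ]))]
77.3333
the job is handed in; nothing more can be done
None
```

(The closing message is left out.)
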